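Sieve the spacer rings

ROBOT

A 6-joint arm with a two-finger parallel gripper is mounted at the origin on the work surface; the furniture and walls round the work are solid. World frame = base frame: x ahead of the robot, y to its left, z up, the work surface at z = 0. Lengths are in m, angles in rad, forces in N, time in s.
With the tool pointing down it reaches from about 0.25 to 0.775 m from the base axis. Payload 4 kg.
Tool frame: the origin (TCP) lies at the very end of the fingers, on their centre line; the grasp point (between the pads) lies 19 mm behind it; z points along the fingers, y is the line along which they close (so a half turn about z gives the same grasp; the last joint's range is limited). The gripper opens to 94 mm and grips with 3 to 60 N. Pads are 16 mm wide; open, the fingers measure 119 mm over their backs; the gripper's body (75 mm by 177 mm) begins 78 mm behind the grasp point.
Start: joints at [-1.375, 0.087, 1.371, -0, 1.684, -0.103], TCP at [0.162, -0.526, 0.206] pointing down, gripper open.
Joint ranges: [-3.1, 3.1], [-0.76, 2.03], [0.27, 2.55], [-1.08, 4.22], [0.17, 2.65], [-2.57, 2.57]. Speed limits (rad/s): [2.79, 2.79, 3.14, 3.14, 3.14, 3.14].

INTERFACE

Orientations are given as [roll, pitch, yaw] about the fixed x, y, z axes, in that order (R = Rz(yaw) Ry(pitch) Rx(roll)).
In Python, from bench import robot gives the robot as it stands. The module is installed in compiled form; this text tells all that it offers.
- The arm moves only by the tool move_arm, never from a script. Its argument "deltas" is one flat list of numbers, 7 for each row, row after row: the turn, a rotation vector about the tool's x, y, z in rad, then the shift along the tool's x, y, z in cm, then the closure, from -1 (fully open) to 1 (shut). A call has 1 to 8 rows; each row is the pose to reach, as a shift and turn from the pose commanded when the call began, along the tool's axes at that moment; what a row does not reach only later rows make up. A row lasts 1/10 s, in which the tool goes at most 50 mm and 8.59 degrees, less where a joint would pass 70% of its speed; a pose out of reach is approached as far as the arm can. A call with a gripper value outside its range is refused whole. The fingers move at their own pace and stop on an object; the grip force is fixed at half the most. Time passes only in rows, so rows that repeat a pose let the fingers close. It gives the time, the measured TCP pose, the force, the opening and the grip force at its end, in the units of the state.
- robot.get_obs(): the state, without advancing time (a new reading comes with each control period).
- robot.snapshot(name): name is "scene" or "top" or "wrist"; returns a dict with "image" (420x560x3 uint8, red, green, blue), "depth" (420x560 float32, m along the optical axis (not along the pixel's ray), 0 where there is no reading), "fov_y" (degrees; the focal length in pixels is half the picture's height over the tangent of half this angle, whatever the lens; pixels are square), "cx", "cy" (the principal point, pixels), "D" ([k1, k2, p1, p2, k3] as OpenCV has them; the pictures are not rectified), "origin" and "orientation" of the camera in the world; the wrist camera has in their place "T_tool_cam" (4x4, takes a point from camera to tool coordinates, whose origin is the TCP and whose axes are the flange's). Camera axes: x right, y up, looking along -z (the intrinsics and any distortion apply to the point x, -y, -z); pixel columns grow to the right and rows downward; lengths in m; the calibration is good to about 2 mm. A picture is of the moment at which its call begins: read the wrist's pose just before it.
- robot.close_job(): hands the job in; it is judged then, once.
The state is a dict: "time": time; "joint_positions": joint angles; "qvel": joint speeds; "joint_torque": joint torques, N m; "tool_pos": TCP position; "ee_rot": TCP orientation; "wrist_force": force on the tool from outside, world axes, zero at the start; "wrist_torque": the same for the moment, N m; "width": finger opening in m; "finger_force": force on a finger pad.
Only numpy, scipy, OpenCV 4.12 (cv2) and the standard library are available. Lean on these libraries where they do the work, as an engineer would, in place of code of your own. Each camera call takes 0.05 s, during which the arm holds its last target. There are 200 camera calls.

TASK

The sieve on the catch box holds small and large brass spacer rings mixed up. Take it by its carrying bar and, leaving it on its rails, shake it briskly side to side, several strokes, lightly nudging the spring plunger at either end on every stroke (never driving one all the way in), until every small ring has dropped into the box. Then lift the sieve off with the large rings in it and set it down gently, fully home in its shallow tray; leave everything else where it is.

Things in the scene. Friction and masses are not known exactly. Their poses are not given: they have to be found in the camera images.
- sieve_bar (a point): Centre of the sieve's carrying bar, 67 mm above the sieve's underside, over its middle. The wooden bar runs along the sieve's x (108 mm long), is 16 mm wide (y) and 18 mm high (z); it stands on an upright at each end and is free below down to the rings 50 mm lower. Axes: z up. Grip it across its width at its middle, with 30 N or more.
- sieve: Loose sieve, 0.36 to 0.5 kg, pale wooden frame 108 mm (its x) by 120 mm (its y), walls 30 mm high, 6 mm thick. Origin: centre of its underside. Its floor, 5.5 mm up, is steel slats along x: two 16 mm wide between three gaps of 20 mm, 8 mm ledges at the ends, thin cross rods below. Rings on a slat ride along when it is slid slowly; they slide off when it is shaken briskly (over about 1.5 m/s2).
- catch_box: Plywood catch box, fixed, 132 mm (x) by 264 mm (y). Origin: centre of its underside; z up. Slippery rails run along y on its two long sides, tops 40 mm high; the sieve stands on them, its x and y along the box's, and slides along the box's y between guide lips 9 mm higher than them (3.5 mm play either side). Hollow 100 by 172 mm, inner floor 5 mm up. A spring buffer is bolted on each end.
- buffer_left_plunger (a joint): Spring plunger of the buffer at the box's +y end, facing the sieve's end wall. 0 when free, grows (m) as it is pushed in towards the box's +y; all the way in at 0.013. About 1 N starts it, then 0.7 N for each mm. The buffers sit where the last user bolted them: the gap from sieve to plunger differs each time (2 to 30 mm at either end) and must be felt.
- buffer_right_plunger (a joint): The same at the box's -y end; grows (m) as it is pushed in towards the box's -y.
- tray: Shallow plywood tray, fixed, where the sieve is kept: 126 mm (x) by 138 mm (y), rim 16 mm high and 6 mm thick, inside 114 by 126 mm, felt-lined inner floor 5 mm up. Origin: centre of its underside, z up. The sieve fits in with 3 mm of play each side, its x along the tray's x (either way round).
- small_0: small brass spacer ring, 14 mm across, 6 mm thick, 10 g; origin at its centre. At the start it lies in the sieve.
- small_1: small brass spacer ring, 14 mm across, 6 mm thick, 10 g; origin at its centre. At the start it lies in the sieve.
- small_2: small brass spacer ring, 14 mm across, 6 mm thick, 10 g; origin at its centre. At the start it lies in the sieve.
- small_3: small brass spacer ring, 14 mm across, 6 mm thick, 10 g; origin at its centre. At the start it lies in the sieve.
- large_0: large brass spacer ring, 30 mm across, 6 mm thick, 30 g; origin at its centre. It lies in the sieve and cannot pass through it.
- large_1: large brass spacer ring, 30 mm across, 6 mm thick, 30 g; origin at its centre. It lies in the sieve and cannot pass through it.
- large_2: large brass spacer ring, 30 mm across, 6 mm thick, 30 g; origin at its centre. It lies in the sieve and cannot pass through it.
- glue_stick: Bystander, leave it alone: glue stick standing upright, 24 mm across, 86 mm tall; origin under it.
- marker_black: Bystander, leave it alone: black marker lying on the desk, 125 mm long, 18 mm thick.
- binder_clip: Bystander, leave it alone: small black binder clip at the far edge of the desk, 36 mm.
- tea_mug: Bystander, leave it alone: blue and white mug, 78 mm across, 92 mm tall; origin under it.
- wood_slip: Bystander, leave it alone: small wooden slip lying flat, 46 by 24 by 9 mm.
Not all that is in view belongs to the job. Leave any green look-alike of the sieve alone.

How it is judged:
On the way, in this order (a step that is already met when the one before it is completed fails the run):
1. the sieve, on its rails, nudges the left plunger in by 2 mm or more (value of joint buffer_left_plunger above 0.002 m and z of sieve_bar in the frame of catch_box below 0.111 m), for 0.02 s.
2. the sieve, on its rails, nudges the right plunger in by 2 mm or more (value of joint buffer_right_plunger above 0.002 m and z of sieve_bar in the frame of catch_box below 0.111 m), for 0.02 s.
3. the sieve, on its rails, nudges the left plunger in by 2 mm or more again (all of step 1), for 0.02 s.
4. the sieve, on its rails, nudges the right plunger in by 2 mm or more again (all of step 2), for 0.02 s.
5. the sieve is lifted off the rails, with every small ring lying in the box and every large ring in the sieve (z of sieve_bar in the frame of catch_box above 0.125 m and z of small_0 in the frame of catch_box between 0 and 0.033 m and x of small_0 in the frame of catch_box between -0.056 and 0.056 m and y of small_0 in the frame of catch_box between -0.088 and 0.088 m and z of small_1 in the frame of catch_box between 0 and 0.033 m and x of small_1 in the frame of catch_box between -0.056 and 0.056 m and y of small_1 in the frame of catch_box between -0.088 and 0.088 m and z of small_2 in the frame of catch_box between 0 and 0.033 m and x of small_2 in the frame of catch_box between -0.056 and 0.056 m and y of small_2 in the frame of catch_box between -0.088 and 0.088 m and z of small_3 in the frame of catch_box between 0 and 0.033 m and x of small_3 in the frame of catch_box between -0.056 and 0.056 m and y of small_3 in the frame of catch_box between -0.088 and 0.088 m and z of large_0 in the frame of sieve_bar between -0.066 and -0.035 m and x of large_0 in the frame of sieve_bar between -0.05 and 0.05 m and y of large_0 in the frame of sieve_bar between -0.056 and 0.056 m and z of large_1 in the frame of sieve_bar between -0.066 and -0.035 m and x of large_1 in the frame of sieve_bar between -0.05 and 0.05 m and y of large_1 in the frame of sieve_bar between -0.056 and 0.056 m and z of large_2 in the frame of sieve_bar between -0.066 and -0.035 m and x of large_2 in the frame of sieve_bar between -0.05 and 0.05 m and y of large_2 in the frame of sieve_bar between -0.056 and 0.056 m), for 0.1 s.
At the end, for the whole second after the job is handed in: Every small ring lies in the hollow of the catch box; every large ring lies in the sieve; the sieve stands level and fully down in the tray (bar centre within 6 mm of the tray's middle along each of its axes and less than 74.5 mm above the tray's underside, tilt under 0.03 rad); all rings at rest (z of small_0 in the frame of catch_box between 0 and 0.033 m and x of small_0 in the frame of catch_box between -0.056 and 0.056 m and y of small_0 in the frame of catch_box between -0.088 and 0.088 m and z of small_1 in the frame of catch_box between 0 and 0.033 m and x of small_1 in the frame of catch_box between -0.056 and 0.056 m and y of small_1 in the frame of catch_box between -0.088 and 0.088 m and z of small_2 in the frame of catch_box between 0 and 0.033 m and x of small_2 in the frame of catch_box between -0.056 and 0.056 m and y of small_2 in the frame of catch_box between -0.088 and 0.088 m and z of small_3 in the frame of catch_box between 0 and 0.033 m and x of small_3 in the frame of catch_box between -0.056 and 0.056 m and y of small_3 in the frame of catch_box between -0.088 and 0.088 m and z of large_0 in the frame of sieve_bar between -0.066 and -0.035 m and x of large_0 in the frame of sieve_bar between -0.05 and 0.05 m and y of large_0 in the frame of sieve_bar between -0.056 and 0.056 m and z of large_1 in the frame of sieve_bar between -0.066 and -0.035 m and x of large_1 in the frame of sieve_bar between -0.05 and 0.05 m and y of large_1 in the frame of sieve_bar between -0.056 and 0.056 m and z of large_2 in the frame of sieve_bar between -0.066 and -0.035 m and x of large_2 in the frame of sieve_bar between -0.05 and 0.05 m and y of large_2 in the frame of sieve_bar between -0.056 and 0.056 m and x of sieve_bar in the frame of tray between -0.006 and 0.006 m and y of sieve_bar in the frame of tray between -0.006 and 0.006 m and z of sieve_bar in the frame of tray below 0.0745 m and angle between sieve_bar's own z axis and vertical below 0.03 rad and linear speed of each of small_0, small_1, small_2, small_3, large_0, large_1, large_2 below 0.02 m/s); the robot touches nothing.
It fails at once if a plunger is driven all the way in (more than 12 mm) (value of joint any of buffer_left_plunger, buffer_right_plunger above 0.012 m).
It fails at once if the sieve is pressed, jammed or banged against the catch box with more than 60 N (contact force between sieve and catch_box above 60 N).
It fails at once if the sieve is dropped or forced into the tray with more than 60 N (contact force between sieve and tray above 60 N).
It fails at once if a bystander (glue stick, marker, binder clip, mug or wooden slip) is moved by more than 20 mm (distance of any of glue_stick, marker_black, binder_clip, tea_mug, wood_slip from where it was at the start of the episode above 0.02 m).
It also fails if it takes over 69 s, if anything falls off the work surface, if the arm or the gripper's body presses on something with over 40 N, if the wrist force passes 120 N, or if a joint passes its speed limit or range.

## Working session

There is one attempt and no reset: what is moved stays moved. The work goes in short steps, Python scripts to look and compute and a tool call to move; the robot and the scene stay as the last step left them, time stands still between calls to the robot, and variables do not carry over. Pictures are saved under pics/ and viewed, at most 10 in all, crops included, and the job is handed in when it is done.

Besides the shell and the picture viewer there is one more tool, called after ">>>" as a command line: name --argument value ..., lists and objects as JSON in quotes. move_arm: Moves the arm, as the interface text tells. Its arguments: {"type":"object","properties":{"deltas":{"type":"array","items":{"type":"number"}}},"required":["deltas"]}

```bash
mkdir -p pics
cat > h.py <<'E'
import numpy as np, cv2
from scipy.spatial.transform import Rotation as R
from bench import robot
def K(s):
    f=s["image"].shape[0]/2/np.tan(np.radians(s["fov_y"])/2)
    return np.array([[f,0,s["cx"]],[0,f,s["cy"]],[0,0,1.]])
def rot(o):
    o=np.array(o,float)
    return o if o.shape==(3,3) else R.from_euler('xyz',o).as_matrix() if o.size==3 else R.from_quat(o).as_matrix()
def pose(s,obs=None):
    if "T_tool_cam" in s:
        T=np.eye(4);T[:3,:3]=rot(obs["ee_rot"]);T[:3,3]=obs["tool_pos"];T=T@np.array(s["T_tool_cam"])
        return T[:3,:3],T[:3,3]
    return rot(s["orientation"]),np.array(s["origin"])
def rays(s,px):
    p=cv2.undistortPoints(np.array(px,float).reshape(-1,1,2),K(s),np.array(s["D"],float)).reshape(-1,2)
    return np.c_[p[:,0],-p[:,1],-np.ones(len(p))]
def plane(s,px,z,obs=None):
    M,o=pose(s,obs);d=rays(s,px)@M.T
    return o+d*((z-o[2])/d[:,2])[:,None]
def depthpts(s,px,obs=None):
    M,o=pose(s,obs);px=np.array(px,int).reshape(-1,2)
    return o+(rays(s,px)*s["depth"][px[:,1],px[:,0]][:,None])@M.T
def save(s,n,crop=None,k=1):
    im=s["image"][...,::-1]
    if crop: im=im[crop[1]:crop[3],crop[0]:crop[2]]
    cv2.imwrite("pics/"+n,cv2.resize(im,None,fx=k,fy=k,interpolation=cv2.INTER_CUBIC))
E
python3 - <<'E'
from h import *
import pickle
for n in("scene","top"):
    s=robot.snapshot(n);save(s,n+".png",k=1.4);pickle.dump(s,open(n+".pkl","wb"))
    print(n,s["origin"],s["orientation"],s["fov_y"],s["cx"],s["cy"],s["D"])
o=robot.get_obs();print(o)
E
```

```text
scene [-0.21352182  0.86769678  1.16541883] [ 0.77392652  0.01920834 -2.28324831] 46.270154910521995 280.4243525626204 208.75202927819294 [-0.01137543  0.          0.          0.          0.        ]
top [0.3873773  0.21948825 1.55106991] [ 0.12498102  0.00245676 -1.58862459] 52.79823005693579 274.84281881673513 211.06674559235992 [-0.00675155  0.          0.          0.          0.        ]
{'time': 0.1, 'joint_positions': array([-1.37507406e+00,  8.78868022e-02,  1.37205725e+00, -2.05450875e-05,
        1.68359587e+00, -1.03081657e-01]), 'qvel': array([-0.00067645, -0.00066529, -0.00331521, -0.00270224,  0.00070526,
        0.00041313]), 'joint_torque': array([ 3.27926224e-03, -3.41251659e+01, -3.03303123e+01,  7.21464213e-02,
        3.04314983e-02, -9.37540153e-05]), 'tool_pos': array([ 0.16181239, -0.52515803,  0.20444137]), 'ee_rot': array([-3.13965363e+00, -1.80060847e-04,  2.98801460e-01]), 'wrist_force': array([0.33940636, 0.75344541, 0.04463482]), 'wrist_torque': array([-0.03248984, -0.04129527,  0.02033675]), 'finger_force': 0.0, 'width': 0.09406712901180872}
```

View pics/scene.png

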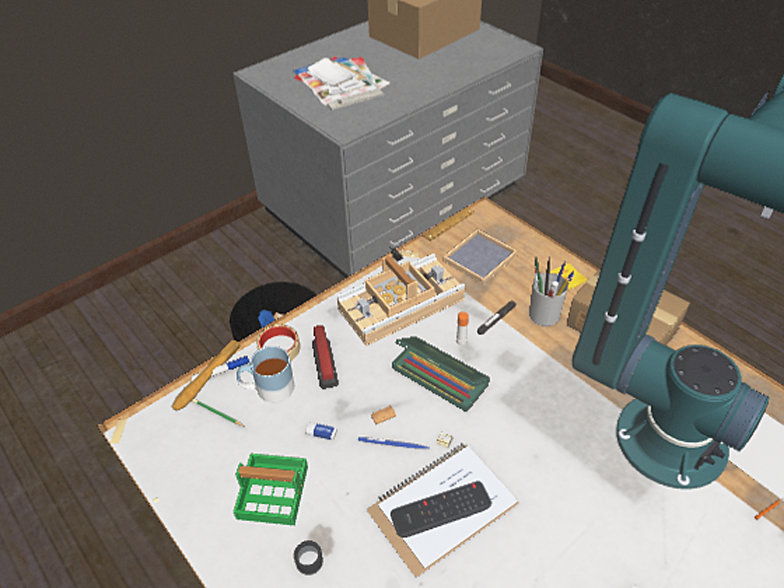

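View pics/top.png

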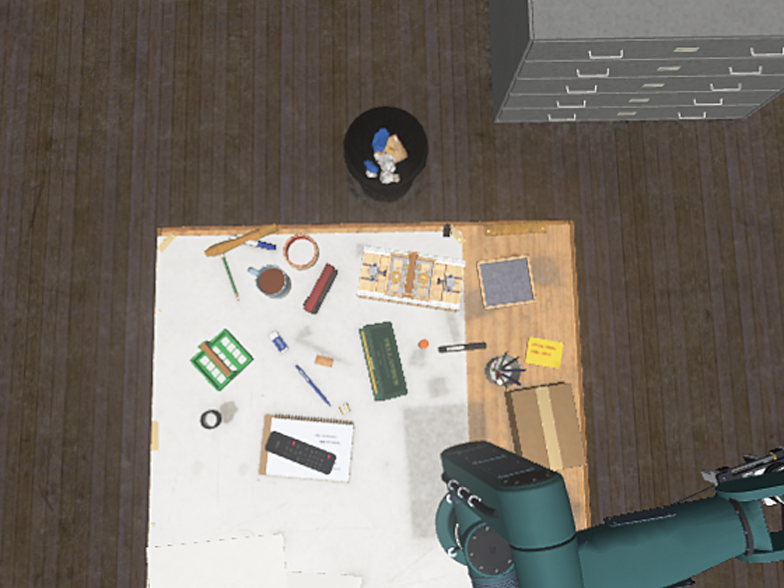

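The top view (shown at 1.4x) has the pale wooden sieve on its catch box at (411,278), with its brown bar along the image vertical. The grey felt tray is at (507,282). Two things could be the sieve: the wooden one at (411,278) and the green one at (222,359). The wooden one fits, because it has a pale frame, brass rings, and sits on rails between buffers. I'll confirm that in a crop and measure it.

Run:
```python
from h import *
import pickle
s=pickle.load(open("top.pkl","rb"));save(s,"crop.png",(245,165,395,230),5)
hsv=cv2.cvtColor(s["image"],cv2.COLOR_RGB2HSV)
# tray felt
def blob(m,roi):
    q=np.zeros_like(m);x0,y0,x1,y1=roi;q[y0:y1,x0:x1]=m[y0:y1,x0:x1]
    c=max(cv2.findContours(q,cv2.RETR_EXTERNAL,cv2.CHAIN_APPROX_NONE)[0],key=cv2.contourArea);return c
m=cv2.inRange(hsv,(90,20,50),(140,140,180))
c=blob(m,(335,175,390,225));b=cv2.boxPoints(cv2.minAreaRect(c))
P=plane(s,b,0.005);print("tray",b.round(1),P.round(4),P.mean(0))
print("depth z tray",depthpts(s,[b.mean(0)]))
e=P-np.roll(P,1,0);print(np.linalg.norm(e,axis=1),np.degrees(np.arctan2(e[:,1],e[:,0])))
m=cv2.inRange(hsv,(5,110,60),(16,255,200))
c=blob(m,(280,170,310,222));r=cv2.minAreaRect(c);b=cv2.boxPoints(r);print("barpix",r)
px=[r[0]];d=depthpts(s,px);print("bar depth",d)
P=plane(s,b,d[0,2]);print(P.round(4),P.mean(0));e=P-np.roll(P,1,0);print(np.linalg.norm(e,axis=1),np.degrees(np.arctan2(e[:,1],e[:,0])))
```

```text
tray [[347.2 216.6]
 [348.  215. ]
 [352.  217. ]
 [351.2 218.6]] [[ 0.5563 -0.0458  0.005 ]
 [ 0.5622 -0.049   0.005 ]
 [ 0.5545 -0.0634  0.005 ]
 [ 0.5487 -0.0602  0.005 ]] [ 0.55543559 -0.05457128  0.005     ]
depth z tray [[ 5.59010722e-01 -5.34053740e-02 -2.32127475e-04]]
[0.01631342 0.00666852 0.01632111 0.00666463] [  62.00857801  -28.41763221 -118.00529728  151.51598259]
barpix ((293.1694030761719, 194.59127807617188), (4.458735942840576, 27.427982330322266), 7.765166282653809)
bar depth [[0.62606938 0.15626251 0.11358687]]
[[0.5781 0.1707 0.1136]
 [0.6726 0.1558 0.1136]
 [0.6702 0.1406 0.1136]
 [0.5758 0.1556 0.1136]] [0.62419061 0.15569745 0.11358687]
[0.01527297 0.09564866 0.01539757 0.09562967] [ 81.12239686  -8.95677918 -98.94920205 170.96855766]
```

View pics/crop.png

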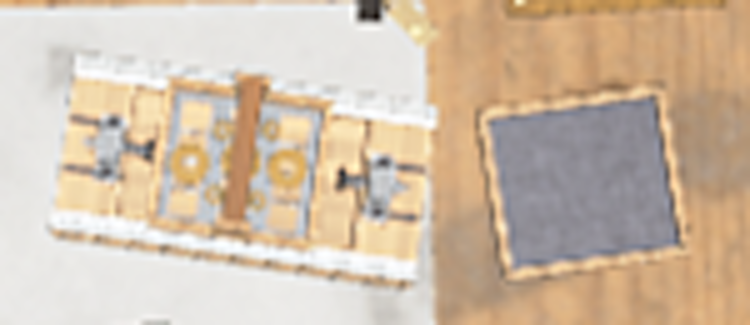

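The crop confirms it: a pale wooden sieve at (242,155) with brass rings under its bar. The buffers are at (110,150) and (380,185), and the felt tray is at (585,185). The bar centre is about (0.625, 0.156) and the sieve's x axis points about -9°. I'm heading there now and will measure the tray on the way.

>>> move_arm --deltas '[0,0,0.05,0,0,-3,-1,0,0,0.1,1.5,-1.2,-7,-1,0,0,0.15,5,-4,-10,-1,0,0,0.2,8.7,-7,-12,-1,0,0,0.25,12.5,-10,-12.5,-1,0,0,0.3,16.3,-13,-12.5,-1,0,0,0.38,20.1,-16,-12.5,-1,0,0,0.456,23.9,-19,-12.5,-1]'

```text
time: 0.9
tool_pos: [0.335, -0.2718, 0.3302]
ee_rot: [-3.142, -0.0, -0.161]
wrist_force: [0.9, -0.1, -0.3]
width: 0.0939
finger_force: 0.0
```

Run:
```python
from h import *
import pickle
s=pickle.load(open("top.pkl","rb"))
im=s["image"].astype(int)
m=((im[...,2]>=im[...,0]-3)*255).astype('uint8')
q=np.zeros_like(m);q[178:226,336:388]=m[178:226,336:388];q=cv2.morphologyEx(q,cv2.MORPH_OPEN,np.ones((3,3)))
c=max(cv2.findContours(q,cv2.RETR_EXTERNAL,cv2.CHAIN_APPROX_NONE)[0],key=cv2.contourArea)
b=cv2.boxPoints(cv2.minAreaRect(c));P=plane(s,b,0.005)
print(b,P.round(4),P.mean(0));e=P-np.roll(P,1,0);print(np.linalg.norm(e,axis=1),np.degrees(np.arctan2(e[:,1],e[:,0])))
o=robot.get_obs();print(o["time"],o["tool_pos"],o["ee_rot"])
```

```text
[[342.99997 189.     ]
 [375.47995 184.35999]
 [379.61996 213.34   ]
 [347.13998 217.98001]] [[ 0.6595 -0.0342  0.005 ]
 [ 0.6748 -0.1555  0.005 ]
 [ 0.5662 -0.1655  0.005 ]
 [ 0.5512 -0.0454  0.005 ]] [ 0.61293816 -0.1001554   0.005     ]
[0.10883266 0.12217493 0.10901469 0.12111865] [   5.86003955  -82.81540972 -174.69317361   97.11241717]
0.9 [ 0.33497718 -0.27182774  0.33022474] [-3.14155412e+00 -5.34122618e-05 -1.60880844e-01]
```

>>> move_arm --deltas '[0,0,0,1.9,-4.1,0,-1,0,0,0,3.8,-8.2,0,-1,0,0,0,5.7,-12.3,0,-1,0,0,0,7.6,-16.4,0,-1,0,0,0,9.5,-20.5,0,-1,0,0,0,11.4,-24.6,0,-1,0,0,0,13.3,-28.7,0,-1,0,0,0,15.2,-32.8,0,-1]'

```text
time: 1.7
tool_pos: [0.5364, 0.0283, 0.3299]
ee_rot: [3.141, 0.001, -0.157]
wrist_force: [0.4, -0.3, 0.0]
width: 0.0941
finger_force: 0.0
```

>>> move_arm --deltas '[0,0,0,1.9,-4.1,0,-1,0,0,0,3.8,-8.2,0,-1,0,0,0,5.4,-11.8,0,-1,0,0,0,6.6,-14,0,-1,0,0,0,6.6,-14,0,-1]'

```text
time: 2.2
tool_pos: [0.6238, 0.1572, 0.3273]
ee_rot: [3.141, 0.004, -0.153]
wrist_force: [-0.2, -0.7, 0.5]
width: 0.0942
finger_force: 0.0
```

Run:
```python
from h import *
import pickle
o=robot.get_obs();s=robot.snapshot("wrist");pickle.dump((s,o),open("w1.pkl","wb"));save(s,"w1.png",k=1.4)
print(o["tool_pos"],o["ee_rot"],np.array(s["T_tool_cam"]).round(3),s["fov_y"],s["D"])
```

```text
[0.62384207 0.15718951 0.32732249] [ 3.14087119  0.00407133 -0.15333001] [[-0.     0.971  0.238  0.068]
 [ 1.     0.     0.    -0.001]
 [ 0.     0.238 -0.971 -0.179]
 [ 0.     0.     0.     1.   ]] 58.874921463214704 [-0.06585437  0.          0.          0.          0.        ]
```

View pics/w1.png

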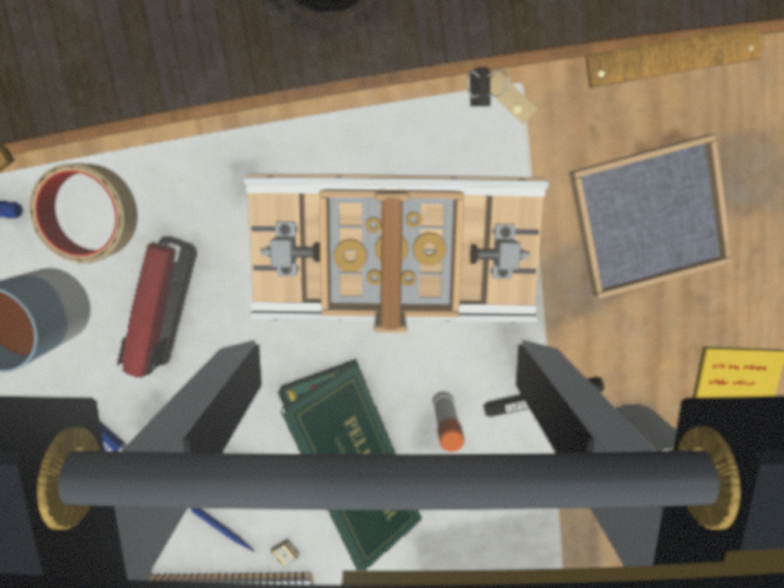

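The wrist view (1.4x) shows the bar from (391,198) to (390,328) and the left plunger head at (316,251), almost touching the sieve wall at x≈322. The right plunger head is at (473,254), with the wall at x≈463. The tray's felt is at (650,217).

Run:
```python
from h import *
import pickle
s,o=pickle.load(open("w1.pkl","rb"))
im=s["image"].astype(int);hsv=cv2.cvtColor(s["image"],cv2.COLOR_RGB2HSV)
def rect(m,roi,z,name):
    q=np.zeros_like(m);x0,y0,x1,y1=roi;q[y0:y1,x0:x1]=m[y0:y1,x0:x1];q=cv2.morphologyEx(q,cv2.MORPH_OPEN,np.ones((3,3)))
    c=max(cv2.findContours(q,cv2.RETR_EXTERNAL,cv2.CHAIN_APPROX_NONE)[0],key=cv2.contourArea)
    P=plane(s,c.reshape(-1,2),z,o)[:,:2]
    r=cv2.minAreaRect((P*1000).astype('float32'));b=cv2.boxPoints(r);e=b[1]-b[0];print(name,r,np.degrees(np.arctan2(e[1],e[0])),"depth",depthpts(s,[c.reshape(-1,2).mean(0)],o).round(4))
rect(((im[...,2]>=im[...,0]-3)*255).astype('uint8'),(405,92,522,214),.005,"tray")
rect(cv2.inRange(hsv,(5,110,60),(15,255,190)),(268,130,292,238),.116,"bar")
rect(cv2.inRange(hsv,(5,110,60),(15,255,190)),(272,145,289,225),.116,"barmid")
# gaps at plunger height approx .055
px=np.array([[319,251],[323,251],[462,254],[471,254]])/1.4
print(plane(s,px,.055,o).round(4))
c=np.array([[250,185],[548,187],[536,314],[252,312]])/1.4
print(plane(s,c,.049,o).round(4))
```

```text
tray ((609.0986938476562, -100.27615356445312), (111.81377410888672, 121.09893798828125), 6.969766616821289) -83.03023 depth [[ 0.6127 -0.0985  0.0054]]
bar ((622.325927734375, 156.07513427734375), (12.837947845458984, 97.01161193847656), 81.06002807617188) -8.939966 depth [[0.6235 0.1559 0.1153]]
barmid ((625.3009643554688, 155.60714721679688), (12.837947845458984, 84.86585998535156), 81.06002807617188) -8.93997 depth [[0.6266 0.1555 0.1142]]
[[0.6321 0.2176 0.055 ]
 [0.6316 0.2141 0.055 ]
 [0.6104 0.0944 0.055 ]
 [0.6092 0.0866 0.055 ]]
[[0.6972 0.2671 0.049 ]
 [0.6563 0.0126 0.049 ]
 [0.544  0.0331 0.049 ]
 [0.5856 0.2895 0.049 ]]
```

>>> move_arm --deltas '[0,0,0,0,0,4,-1,0,0,0,-0.1,0.1,8.5,-1,0,0,0,-0.1,0.1,13,-1,0,0,0,-0.1,0.1,17,-1,0,0,0,-0.1,0.1,19.5,-1,0,0,0,-0.1,0.1,19.5,-1,0,0,0,-0.1,0.1,19.5,-1]'

```text
time: 2.95
tool_pos: [0.6216, 0.1525, 0.1363]
ee_rot: [3.141, -0.0, -0.158]
wrist_force: [-0.1, -0.3, 1.0]
width: 0.0937
finger_force: 0.0
```

>>> move_arm --deltas '[0,0,0,0.05,-0.35,2,-1,0,0,0,0.05,-0.35,3.8,-1,0,0,0,0.05,-0.35,4.8,-1,0,0,0,0.05,-0.35,4.8,-1,0,0,0,0.05,-0.35,4.8,-1]'

```text
time: 3.45
tool_pos: [0.6238, 0.1569, 0.0893]
ee_rot: [-3.141, -0.003, -0.157]
wrist_force: [-0.2, 1.5, -0.5]
width: 0.0942
finger_force: 0.0
```

>>> move_arm --deltas '[0,0,0,0,0,0,0,0,0,0,0,0,0,0.5,0,0,0,0,0,0,1,0,0,0,0,0,0,1,0,0,0,0,0,0,1,0,0,0,0,0,0,1,0,0,0,0,0,0,1]'

```text
time: 4.15
tool_pos: [0.6228, 0.1569, 0.0873]
ee_rot: [3.141, 0.0, -0.157]
wrist_force: [-0.1, -0.7, -0.1]
width: 0.0415
finger_force: 0.0
```

>>> move_arm --deltas '[0,0,0,0,0,0,1,0,0,0,0,0,0,1,0,0,0,0,0,0,1,0,0,0,0,0,0,1,0,0,0,0,0,0,1,0,0,0,0,0,0,1]'

```text
time: 4.75
tool_pos: [0.6228, 0.1565, 0.0874]
ee_rot: [3.141, 0.0, -0.158]
wrist_force: [-0.2, -1.3, 1.1]
width: 0.0157
finger_force: 30.0
```

>>> move_arm --deltas '[0,0,0,0,-0.1,0,1,0,0,0,0,-0.25,0,1,0,0,0,0,-0.4,0,1,0,0,0,0,-0.4,0,1,0,0,0,0,-0.4,0,1]'

```text
time: 5.25
tool_pos: [0.6235, 0.1604, 0.0874]
ee_rot: [3.141, -0.0, -0.157]
wrist_force: [-0.8, -4.6, 0.7]
width: 0.0157
finger_force: 30.0
```

>>> move_arm --deltas '[0,0,0,0,-0.1,0,1,0,0,0,0,-0.2,0,1,0,0,0,0,-0.2,0,1,0,0,0,0,-0.2,0,1]'

```text
time: 5.65
tool_pos: [0.6238, 0.1623, 0.0874]
ee_rot: [3.14, 0.0, -0.157]
wrist_force: [0.0, -5.6, 1.4]
width: 0.0159
finger_force: 30.0
```

>>> move_arm --deltas '[0,0,0,0,0.3,0,1,0,0,0,0,0.8,0,1,0,0,0,0,1.2,0,1,0,0,0,0,1.5,0,1,0,0,0,0,1.5,0,1,0,0,0,0,1.5,0,1]'

```text
time: 6.25
tool_pos: [0.6213, 0.1481, 0.0874]
ee_rot: [-3.142, 0.0, -0.157]
wrist_force: [-0.2, 0.2, -0.5]
width: 0.0155
finger_force: 30.0
```

>>> move_arm --deltas '[0,0,0,0,0.1,0,1,0,0,0,0,0.2,0,1,0,0,0,0,0.2,0,1,0,0,0,0,0.2,0,1]'

```text
time: 6.65
tool_pos: [0.6212, 0.1461, 0.0874]
ee_rot: [-3.142, -0.0, -0.157]
wrist_force: [0.4, 2.1, -0.8]
width: 0.0158
finger_force: 30.0
```

>>> move_arm --deltas '[0,0,0,0,0.1,0,1,0,0,0,0,0.2,0,1,0,0,0,0,0.2,0,1,0,0,0,0,0.2,0,1]'

```text
time: 7.05
tool_pos: [0.6208, 0.1444, 0.0874]
ee_rot: [-3.141, -0.0, -0.157]
wrist_force: [0.4, 2.8, -0.0]
width: 0.0158
finger_force: 30.0
```

>>> move_arm --deltas '[0,0,0,0,0.1,0,1,0,0,0,0,0.2,0,1,0,0,0,0,0.2,0,1,0,0,0,0,0.2,0,1]'

```text
time: 7.45
tool_pos: [0.6205, 0.1423, 0.0875]
ee_rot: [-3.141, -0.0, -0.157]
wrist_force: [0.9, 4.0, -1.4]
width: 0.0158
finger_force: 30.0
```

>>> move_arm --deltas '[0,0,0,0,-1.8,0,1,0,0,0,0,-1.8,0,1,0,0,0,0,0,0,1,0,0,0,0,0,0,1,0,0,0,0,-1.8,0,1,0,0,0,0,-1.8,0,1,0,0,0,0,0,0,1,0,0,0,0,0,0,1]'

```text
time: 8.25
tool_pos: [0.6204, 0.1415, 0.0874]
ee_rot: [-3.141, 0.0, -0.158]
wrist_force: [1.4, 2.5, -1.3]
width: 0.0157
finger_force: 30.0
```

Run:
```python
from h import *
o=robot.get_obs();print(o["tool_pos"],o["qvel"].round(3),o["time"]);s=robot.snapshot("wrist");save(s,"w2.png",(180,120,400,240),3.5)
```

```text
[0.62035196 0.14153116 0.08741847] [ 0.01   0.005 -0.006  0.016 -0.006  0.016] 8.25
```

View pics/w2.png

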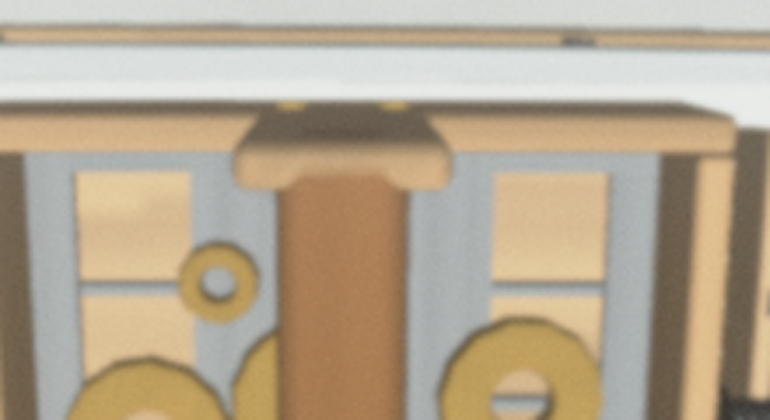

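The wrist crop shows one small ring still on a slat edge at (218,282). The large rings are at (150,400) and (520,390), and no ring shows in the gaps. I'll keep shaking.

>>> move_arm --deltas '[0,0,0,0,-1.95,0,1,0,0,0,0,-1.95,0,1,0,0,0,0,0,0,1,0,0,0,0,0,0,1,0,0,0,0,-1.95,0,1,0,0,0,0,-1.95,0,1,0,0,0,0,0,0,1,0,0,0,0,0,0,1]'

```text
time: 9.1
tool_pos: [0.6203, 0.1412, 0.0874]
ee_rot: [-3.141, 0.0, -0.158]
wrist_force: [0.8, 2.4, -0.9]
width: 0.016
finger_force: 30.0
```

>>> move_arm --deltas '[0,0,0,0,-1.95,0,1,0,0,0,0,-1.95,0,1,0,0,0,0,0,0,1,0,0,0,0,0,0,1,0,0,0,0,-1.95,0,1,0,0,0,0,-1.95,0,1,0,0,0,0,0,0,1,0,0,0,0,0,0,1]'

```text
time: 9.9
tool_pos: [0.6203, 0.1413, 0.0874]
ee_rot: [-3.141, 0.0, -0.158]
wrist_force: [1.2, 3.5, -1.7]
width: 0.0161
finger_force: 30.0
```

>>> move_arm --deltas '[0,0,0,0,-1.95,0,1,0,0,0,0,-1.95,0,1,0,0,0,0,0,0,1,0,0,0,0,0,0,1,0,0,0,0,-1.95,0,1,0,0,0,0,-1.95,0,1,0,0,0,0,0,0,1,0,0,0,0,0,0,1]'

```text
time: 10.7
tool_pos: [0.6203, 0.1413, 0.0874]
ee_rot: [-3.141, 0.0, -0.158]
wrist_force: [0.7, 2.3, -0.9]
width: 0.0159
finger_force: 30.0
```

Run:
```python
from h import *
o=robot.get_obs();print(o["tool_pos"],o["wrist_force"])
a=robot.snapshot("wrist");b=robot.snapshot("scene");
A=cv2.resize(a["image"][110:330,160:420,::-1],None,fx=1.5,fy=1.5)
B=cv2.resize(b["image"][165:255,235:335,::-1],(400,330),interpolation=cv2.INTER_CUBIC)
cv2.imwrite("pics/c3.png",np.hstack([A,np.array(B)]))
```

```text
[0.62028168 0.14126834 0.08742675] [ 0.6740434   2.25385441 -0.92165424]
```

View pics/c3.png

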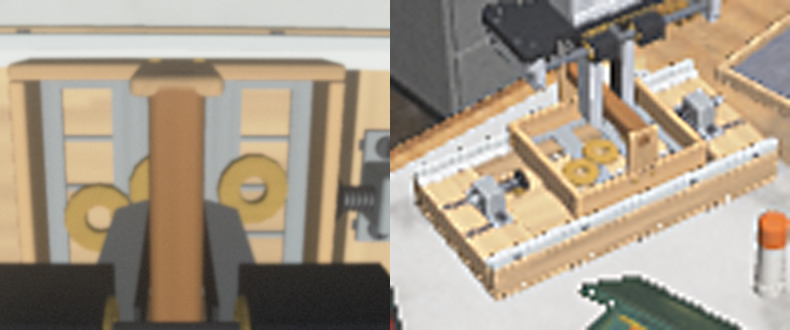

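Both views show three large rings. The small ring that was at the left slat edge is gone, and none show on the visible slats. The part under the gripper is hidden, so I'll shake some more, then release and look from above.

>>> move_arm --deltas '[0,0,0,0,-1.9,0,1,0,0,0,0,-0.1,0,1,0,0,0,0,-1.9,0,1,0,0,0,0,-0.1,0,1,0,0,0,0,-1.9,0,1,0,0,0,0,-0.1,0,1,0,0,0,0,-1.9,0,1,0,0,0,0,0,0,1]'

```text
time: 11.6
tool_pos: [0.6209, 0.146, 0.0876]
ee_rot: [-3.138, -0.001, -0.153]
wrist_force: [0.7, 1.2, -1.2]
width: 0.0159
finger_force: 30.0
```

>>> move_arm --deltas '[0,0,0,0,-1.95,0,1,0,0,0,0,-1.95,0,1,0,0,0,0,0,0,1,0,0,0,0,0,0,1,0,0,0,0,-1.95,0,1,0,0,0,0,-1.95,0,1,0,0,0,0,0,0,1,0,0,0,0,0,0,1]'

```text
time: 12.4
tool_pos: [0.6203, 0.1412, 0.0874]
ee_rot: [-3.141, 0.0, -0.158]
wrist_force: [1.7, 2.2, -0.4]
width: 0.0159
finger_force: 30.0
```

>>> move_arm --deltas '[0,0,0,0,-1.9,0,1,0,0,0,0,-0.1,0,1,0,0,0,0,-1.9,0,1,0,0,0,0,-0.1,0,1,0,0,0,0,-1.9,0,1,0,0,0,0,-0.1,0,1,0,0,0,0,-0.9,0,1,0,0,0,0,-0.9,0,1]'

```text
time: 13.2
tool_pos: [0.622, 0.1515, 0.0874]
ee_rot: [3.142, 0.0, -0.157]
wrist_force: [1.1, -1.4, 0.3]
width: 0.0156
finger_force: 30.0
```

>>> move_arm --deltas '[0,0,0,0,0,0,0.4,0,0,0,0,0,0,-0.2,0,0,0,0,0,0,-0.2,0,0,0,0,0,0,-0.2,0,0,0,0,0,0,-0.2,0,0,0,0,0,0,-0.2]'

```text
time: 13.8
tool_pos: [0.6219, 0.151, 0.0875]
ee_rot: [3.142, 0.0, -0.157]
wrist_force: [-0.4, 1.0, -0.9]
width: 0.0559
finger_force: 0.0
```

>>> move_arm --deltas '[0,0,0,0,0,-3,-0.2,0,0,0,0,0,-7,-0.2,0,0,0,0,0,-11,-0.2,0,0,0,0,0,-14,-0.2,0,0,0,-1,0,-16,-0.2,0,0,0,-1,0,-16,-0.2]'

```text
time: 14.4
tool_pos: [0.6131, 0.153, 0.2525]
ee_rot: [-3.139, -0.008, -0.157]
wrist_force: [0.3, -0.2, -0.0]
width: 0.0567
finger_force: 0.0
```

Run:
```python
from h import *
import pickle
o=robot.get_obs();print(o["tool_pos"])
s=robot.snapshot("wrist");pickle.dump((s,o),open("w3.pkl","wb"));save(s,"w3.png",(150,60,420,310),2.2)
```

```text
[0.61312627 0.15303369 0.25250395]
```

View pics/w3.png

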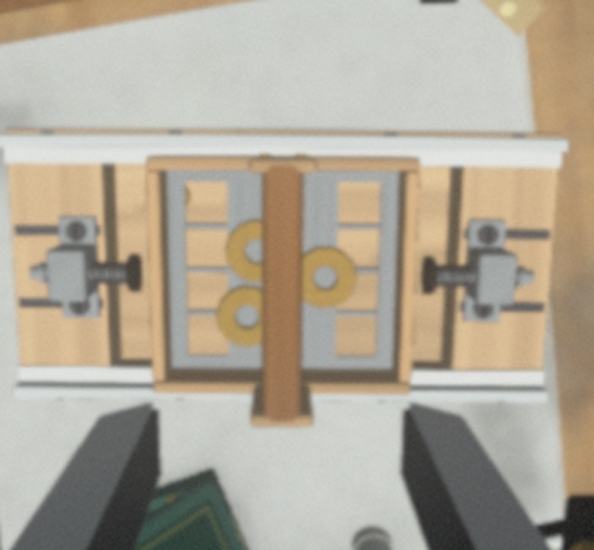

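Released view: only the three large rings remain, at (248,250), (243,317) and (327,276). All slats are clear of small rings, and one small ring is visible in the box through the left gap at (187,195). While the gripper is empty I'll take a close look at the tray.

>>> move_arm --deltas '[0,0,0,0.5,4.5,-1,-0.2,0,0,0,1,9.3,-1,-0.2,0,0,0,1.5,14,-1,-0.2,0,0,0,2,18.8,-1,-0.2,0,0,0,2.5,23,-1,-0.2,0,0,0,2.5,24.7,-1,-0.2,0,0,0,2.5,24.7,-1,-0.2,0,0,0,2.5,24.7,-1,-0.2]'

```text
time: 15.25
tool_pos: [0.598, -0.0943, 0.2562]
ee_rot: [-3.14, 0.002, -0.157]
wrist_force: [0.1, -0.8, -0.7]
width: 0.0564
finger_force: 0.0
```

Run:
```python
from h import *
import pickle
def rect(s,o,m,roi,z,name):
    q=np.zeros_like(m);x0,y0,x1,y1=roi;q[y0:y1,x0:x1]=m[y0:y1,x0:x1];q=cv2.morphologyEx(q,cv2.MORPH_OPEN,np.ones((5,5)))
    c=max(cv2.findContours(q,cv2.RETR_EXTERNAL,cv2.CHAIN_APPROX_NONE)[0],key=cv2.contourArea)
    P=plane(s,c.reshape(-1,2),z,o)[:,:2];pb=cv2.boundingRect(c)
    r=cv2.minAreaRect((P*1000).astype('float32'));b=cv2.boxPoints(r);e=b[1]-b[0];print(name,pb,r,np.degrees(np.arctan2(e[1],e[0])))
s,o=pickle.load(open("w3.pkl","rb"));hsv=cv2.cvtColor(s["image"],cv2.COLOR_RGB2HSV)
rect(s,o,cv2.inRange(hsv,(5,110,60),(15,255,190)),(262,120,295,250),.116,"bar")
o=robot.get_obs();s=robot.snapshot("wrist");pickle.dump((s,o),open("w4.pkl","wb"));print(o["tool_pos"],o["qvel"].round(3))
im=s["image"].astype(int)
rect(s,o,((im[...,2]>=im[...,0]-3)&(im.sum(2)>240)).astype('uint8')*255,(120,20,460,290),.005,"tray")
save(s,"w4.png")
```

```text
bar (270, 136, 16, 111) ((622.8582763671875, 152.30694580078125), (13.067045211791992, 96.21642303466797), 80.76423645019531) -9.23576
[ 0.59796263 -0.09427327  0.25620108] [ 0.031 -0.009 -0.012  0.001  0.003 -0.001]
tray (215, 109, 128, 120) ((609.9780883789062, -97.53163146972656), (112.68631744384766, 124.97879791259766), 6.901478290557861) -83.09854
```

View pics/w4.png

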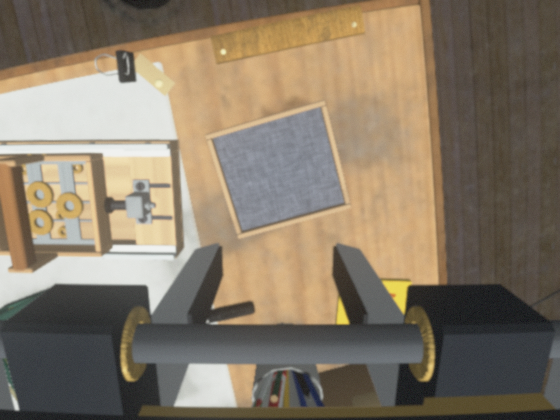

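The view shows the tray felt at (280,170), in the clear. In the sieve at left, the large rings are at (40,193), (40,223) and (69,207), and small brass spots at (78,168) and (62,230) may lie below in the box. I'll check their heights from depth.

Run:
```python
from h import *
import pickle
s,o=pickle.load(open("w4.pkl","rb"));hsv=cv2.cvtColor(s["image"],cv2.COLOR_RGB2HSV)
m=cv2.inRange(hsv,(15,110,60),(28,255,255));m[:, :22]=0;m[:150]=0;m[255:]=0;m[:,105:]=0
n,l,st,c=cv2.connectedComponentsWithStats(m)
for i in range(1,n):
    if st[i,4]<8: continue
    ys,xs=np.where(l==i);P=depthpts(s,np.c_[xs,ys],o);print(c[i].round(0),st[i,4],np.median(P,0).round(4))
save(s,"c5.png",(0,140,190,270),4)
```

```text
[ 78. 169.] 23 [0.6494 0.1322 0.0107]
[ 23. 172.] 8 [0.6588 0.2014 0.0108]
[ 39. 194.] 401 [0.633  0.1616 0.0512]
[ 68. 206.] 416 [0.6143 0.1335 0.051 ]
[ 39. 222.] 375 [0.6041 0.1685 0.0511]
[ 61. 232.] 40 [0.5801 0.1768 0.0103]
```

View pics/c5.png

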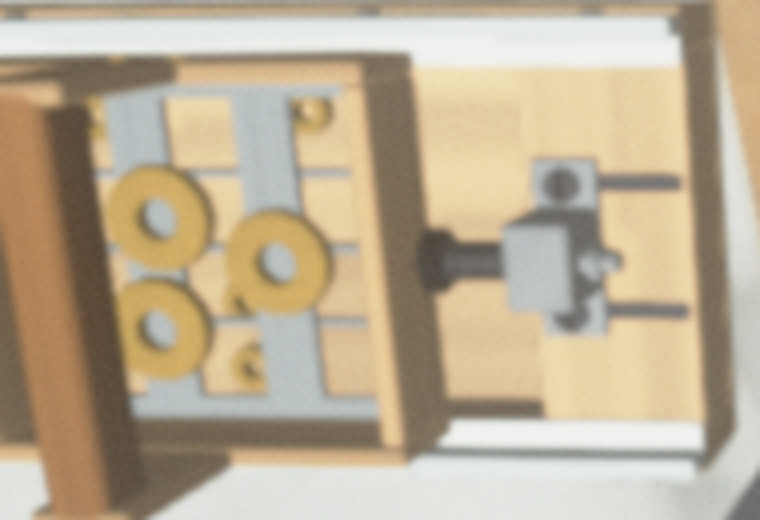

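The crop shows four small rings below the slats in the box, at (312,112), (95,115), (250,365) and (235,298), all with z ≈ 0.0105 where measured. The three large rings are in the sieve at z ≈ 0.051. Now I'll regrasp.

>>> move_arm --deltas '[0,0,0,-0.3,-4.5,0,-0.2,0,0,0,-0.6,-9.3,0,-0.2,0,0,0,-0.9,-14,0,-0.2,0,0,0,-1.2,-18.7,0,-0.2,0,0,0,-1.5,-22.5,0,-0.2,0,0,0,-1.5,-24.6,2,-0.2,0,0,0,-1.5,-24.6,5,-0.2,0,0,0,-1.5,-24.6,6,-0.2]'

```text
time: 16.1
tool_pos: [0.6195, 0.1532, 0.1935]
ee_rot: [3.14, 0.006, -0.152]
wrist_force: [-0.7, -0.5, -0.8]
width: 0.0561
finger_force: 0.0
```

>>> move_arm --deltas '[0,0,0,0,0,0,-0.2,0,0,0,0,0,0,-0.2]'

```text
time: 16.3
tool_pos: [0.6219, 0.1504, 0.1985]
ee_rot: [-3.141, -0.001, -0.157]
wrist_force: [0.2, 0.2, -0.1]
width: 0.0567
finger_force: 0.0
```

>>> move_arm --deltas '[0,0,0,0,-0.05,3.5,-0.2,0,0,0,0,-0.05,7,-0.2,0,0,0,0,-0.05,10,-0.2,0,0,0,0,-0.05,11.1,-0.2,0,0,0,0,-0.05,11.1,-0.2,0,0,0,0,-0.05,11.1,0.3,0,0,0,0,-0.05,11.1,1,0,0,0,0,-0.05,11.1,1]'

```text
time: 17.1
tool_pos: [0.6232, 0.1507, 0.0889]
ee_rot: [-3.14, -0.004, -0.157]
wrist_force: [0.4, -0.2, 0.3]
width: 0.036
finger_force: 0.0
```

>>> move_arm --deltas '[0,0,0,0,0,0,1,0,0,0,0,0,0,1,0,0,0,0,0,0,1,0,0,0,0,0,0,1,0,0,0,0,0,0,1,0,0,0,0,0,0,1]'

```text
time: 17.7
tool_pos: [0.6221, 0.1508, 0.087]
ee_rot: [-3.141, -0.001, -0.157]
wrist_force: [0.2, 1.9, 2.2]
width: 0.016
finger_force: 30.0
```

Run:
```python
from h import *
import pickle
s,o=pickle.load(open("w3.pkl","rb"))
g=cv2.cvtColor(s["image"],cv2.COLOR_RGB2LAB).astype(float)
# column profiles at clear columns across +x and -x walls
for c in (235,240,310,315):
    print(c,[int(v) for v in g[126:142,c-2:c+3,2].mean(1)],[int(v) for v in g[228:246,c-2:c+3,2].mean(1)],[int(v) for v in g[228:246,c-2:c+3,0].mean(1)])
a=plane(s,[[241,131.4],[313,131.6],[241,238.2],[313,236.8]],.07,o)
for p in a: print(p.round(4))
u=np.array([np.cos(-.157),np.sin(-.157)])
print((a[:,:2]-[.622,.151])@u)
d=s["depth"];print([ (r,depthpts(s,[[240,r]],o)[0].round(3).tolist()) for r in (128,131,133,135,138,230,233,235,237,239,241,243)])
```

```text
235 [128, 129, 129, 129, 133, 140, 149, 151, 152, 152, 148, 138, 130, 128, 128, 131] [137, 138, 138, 138, 139, 143, 148, 151, 152, 149, 141, 132, 129, 129, 130, 130, 130, 130] [108, 102, 99, 99, 105, 123, 153, 172, 179, 185, 197, 212, 215, 211, 209, 209, 209, 209]
240 [129, 129, 129, 129, 133, 141, 149, 152, 153, 152, 148, 138, 130, 128, 129, 131] [137, 138, 138, 138, 139, 142, 147, 151, 152, 149, 141, 133, 129, 129, 130, 130, 130, 130] [111, 102, 99, 100, 104, 124, 152, 172, 178, 183, 197, 212, 217, 216, 212, 211, 211, 210]
310 [129, 129, 129, 130, 132, 137, 146, 150, 151, 152, 148, 140, 131, 128, 128, 130] [135, 137, 138, 138, 138, 141, 146, 149, 151, 149, 143, 135, 130, 129, 129, 130, 130, 130] [120, 103, 101, 100, 101, 114, 139, 162, 172, 178, 191, 207, 216, 216, 214, 213, 213, 212]
315 [129, 129, 129, 129, 132, 137, 145, 150, 151, 152, 148, 140, 131, 128, 128, 130] [135, 138, 138, 138, 138, 140, 145, 149, 151, 150, 144, 135, 130, 128, 130, 129, 130, 130] [121, 104, 100, 99, 102, 115, 139, 162, 171, 178, 189, 204, 215, 217, 216, 213, 213, 212]
[0.6789 0.1789 0.07  ]
[0.668  0.1111 0.07  ]
[0.5743 0.1977 0.07  ]
[0.5644 0.1252 0.07  ]
[ 0.05186176  0.0516857  -0.05441411 -0.05285356]
[(128, [0.683, 0.182, 0.04]), (131, [0.679, 0.18, 0.069]), (133, [0.678, 0.18, 0.07]), (135, [0.676, 0.18, 0.071]), (138, [0.673, 0.184, 0.044]), (230, [0.58, 0.199, 0.058]), (233, [0.579, 0.198, 0.068]), (235, [0.578, 0.198, 0.07]), (237, [0.575, 0.199, 0.069]), (239, [0.568, 0.202, 0.049]), (241, [0.565, 0.203, 0.049]), (243, [0.549, 0.21, 0.001])]
```

Lifting slowly.

>>> move_arm --deltas '[0,0,0,0,0,-0.4,1,0,0,0,0,0,-1.2,1,0,0,0,0,0,-2.4,1,0,0,0,0,0,-4,1,0,0,0,0,0,-6,1,0,0,0,0,0,-8,1,0,0,0,0,0,-9,1,0,0,0,0,0,-9,1]'

```text
time: 18.5
tool_pos: [0.6232, 0.1507, 0.1799]
ee_rot: [-3.14, -0.006, -0.157]
wrist_force: [0.3, 0.1, -4.6]
width: 0.0156
finger_force: 30.0
```

>>> move_arm --deltas '[0,0,0,0.1,1,0,1,0,0,-0.03,0.4,3,0,1,0,0,-0.07,0.8,6,0,1,0,0,-0.11,1.2,9.5,0,1,0,0,-0.15,1.6,13,0,1,0,0,-0.19,2,16.5,0,1,0,0,-0.23,2.4,19.5,0,1,0,0,-0.26,2.6,22,0,1]'

```text
time: 19.3
tool_pos: [0.6117, -0.0735, 0.1744]
ee_rot: [-3.142, 0.004, 0.102]
wrist_force: [-0.5, 0.3, -4.9]
width: 0.0158
finger_force: 30.0
```

>>> move_arm --deltas '[0,0,-0.01,0.3,1.5,0,1,0,0,-0.017,0.8,2.4,0,1,0,0,-0.017,0.8,2.4,0,1,0,0,-0.017,0.8,2.4,0,1]'

```text
time: 19.7
tool_pos: [0.6231, -0.0934, 0.1755]
ee_rot: [-3.14, 0.002, 0.12]
wrist_force: [0.5, 0.3, -5.0]
width: 0.0157
finger_force: 30.0
```

>>> move_arm --deltas '[0,0,0,-0.4,0.1,1,1,0,0,0,-0.9,0.2,3,1,0,0,0,-1.25,0.35,5.5,1,0,0,0,-1.25,0.35,8,1,0,0,0,-1.25,0.35,9.5,1,0,0,0,-1.25,0.35,10,1,0,0,0,-1.25,0.35,10,1,0,0,0,-1.25,0.35,10,1]'

```text
time: 20.5
tool_pos: [0.6125, -0.0989, 0.0779]
ee_rot: [3.141, -0.002, 0.12]
wrist_force: [-0.1, 0.1, -5.3]
width: 0.0156
finger_force: 30.0
```

Run:
```python
from h import *
import pickle
o=robot.get_obs();s=robot.snapshot("wrist");pickle.dump((s,o),open("w6.pkl","wb"));print(o["tool_pos"],o["ee_rot"])
save(s,"w6.png",(130,60,430,285),2.6)
```

```text
[ 0.61247942 -0.09891173  0.07793704] [ 3.14056078e+00 -2.43238750e-03  1.20071076e-01]
```

View pics/w6.png

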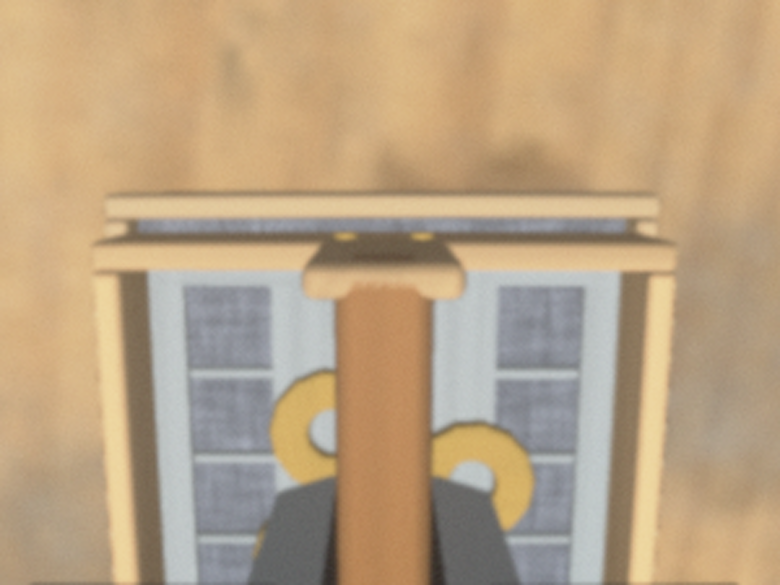

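Close view: the tray's far rim runs (106,195) to (658,195) and the sieve's far wall (93,243) to (676,243), nearly parallel. I'll convert these to offsets in tool axes.

Run:
```python
from h import *
import pickle
s,o=pickle.load(open("w6.pkl","rb"));M=rot(o["ee_rot"]);t=o["tool_pos"]
f=lambda L:np.array(L)/2.6+[130,60]
for n,L,z in(("rim",[[106,193],[658,193],[106,218],[658,218]],.016),("sieve",[[94,243],[675,243],[104,268],[660,268]],t[2]+.02-.067+.03)):
    print(n,((plane(s,f(L),z,o)-t)@M*1000).round(1)[:,:2].tolist())
print([depthpts(s,f([p]).round(),o)[0,2].round(4) for p in([200,205],[200,258],[230,330])])
```

```text
rim [[61.0, -69.0], [60.9, 66.6], [54.9, -69.3], [54.9, 67.0]]
sieve [[52.4, -59.3], [52.3, 58.1], [47.3, -57.6], [47.3, 55.4]]
[np.float64(0.0159), np.float64(0.0592), np.float64(0.0058)]
```

>>> move_arm --deltas '[0,0,0,0,0,0,1,0,0,0,0,0,0,1,0,0,0,0,0,0,1]'

```text
time: 20.85
tool_pos: [0.6118, -0.099, 0.0771]
ee_rot: [3.141, -0.001, 0.12]
wrist_force: [0.4, 0.4, -4.3]
width: 0.0155
finger_force: 30.0
```

>>> move_arm --deltas '[0,0,0,0,-0.03,0.4,1,0,0,0,0,-0.03,0.8,1,0,0,0,0,-0.03,1.2,1,0,0,0,0,-0.03,1.5,1,0,0,0,0,-0.03,1.8,1,0,0,0,0,-0.03,2,1,0,0,0,0,-0.03,2,1,0,0,0,0,-0.03,2,1]'

```text
time: 21.65
tool_pos: [0.6116, -0.0986, 0.0565]
ee_rot: [3.141, -0.0, 0.12]
wrist_force: [-0.7, -0.2, -5.3]
width: 0.0157
finger_force: 30.0
```

>>> move_arm --deltas '[0,0,0,0,0,0.15,1,0,0,0,0,0,0.3,1,0,0,0,0,0,0.4,1,0,0,0,0,0,0.4,1,0,0,0,0,0,0.4,1]'

```text
time: 22.15
tool_pos: [0.6115, -0.0986, 0.0524]
ee_rot: [3.142, 0.0, 0.12]
wrist_force: [0.8, 1.1, -5.2]
width: 0.0155
finger_force: 30.0
```

Inside the rim now (the underside is well below 16 mm), still carrying the weight. A little further.

>>> move_arm --deltas '[0,0,0,0,0,0.06,1,0,0,0,0,0,0.12,1,0,0,0,0,0,0.12,1,0,0,0,0,0,0.12,1]'

```text
time: 22.55
tool_pos: [0.6117, -0.0987, 0.052]
ee_rot: [3.141, -0.001, 0.12]
wrist_force: [-1.3, -0.4, -0.6]
width: 0.0156
finger_force: 30.0
```

It's seated: the weight has come off the wrist at the expected height. Release and withdraw.

>>> move_arm --deltas '[0,0,0,0,0,0,0.5,0,0,0,0,0,0,0,0,0,0,0,0,0,-0.2,0,0,0,0,0,0,-0.2,0,0,0,0,0,0,-0.2,0,0,0,0,0,0,-0.2]'

```text
time: 23.15
tool_pos: [0.6115, -0.0986, 0.0513]
ee_rot: [3.141, -0.0, 0.12]
wrist_force: [-0.6, -0.2, -0.3]
width: 0.056
finger_force: 0.0
```

>>> move_arm --deltas '[0,0,0,0,0,-2,-0.2,0,0,0,0,0,-5,-0.2,0,0,0,0,0,-9,-0.2,0,0,0,0,0,-13,-0.2,0,0,0,0,0,-17,-0.2,0,0,0,0,0,-20,-0.2,0,0,0,0,0,-20,-0.2,0,0,0,0,0,-20,-0.2]'

```text
time: 23.95
tool_pos: [0.6117, -0.0986, 0.2517]
ee_rot: [3.141, -0.001, 0.12]
wrist_force: [0.4, 0.3, -0.3]
width: 0.0565
finger_force: 0.0
```

Run:
```python
from h import *
o=robot.get_obs();s=robot.snapshot("wrist");print(o["tool_pos"],o["time"])
d=s["depth"];im=s["image"];hsv=cv2.cvtColor(im,cv2.COLOR_RGB2HSV)
ys,xs=np.mgrid[60:280:1,120:440:1];px=np.c_[xs.ravel(),ys.ravel()];P=depthpts(s,px,o)
c=np.array([.610,-.0985]);u=np.array([np.cos(.1205),np.sin(.1205)]);v=np.array([-u[1],u[0]])
A=(P[:,:2]-c)@u;B=(P[:,:2]-c)@v
def st(k,n): print(n,k.sum(),A[k].min().round(4),A[k].max().round(4),B[k].min().round(4),B[k].max().round(4),P[k,2].mean().round(4))
near=(abs(A)<.075)&(abs(B)<.075)
st(near&(P[:,2]>.074),"bar");st(near&(P[:,2]>.032)&(P[:,2]<.038),"walltop")
for a,b in((1,1),(1,-1),(-1,1),(-1,-1)):
    k=near&(P[:,2]>.03)&(P[:,2]<.04)&(A*a>.046)&(B*b>.03);print(a,b,k.sum(),np.median(P[k,2]).round(4))
m=cv2.inRange(hsv,(15,110,60),(28,255,255))[ys.ravel(),xs.ravel()]>0
st(near&m&(P[:,2]<.025),"rings")
save(s,"end.png")
```

```text
[ 0.61171003 -0.09860608  0.2517395 ] 23.95
bar 4682 -0.0528 0.0694 -0.0398 0.0414 0.2056
walltop 1985 -0.0538 0.0543 -0.0596 0.0605 0.0344
1 1 184 0.0344
1 -1 173 0.0345
-1 1 163 0.0344
-1 -1 166 0.0343
rings 763 -0.0348 0.0216 -0.0331 0.0306 0.0161
```

The wall tops read 0.0343–0.0345 m at all four corners, so the sieve is level and fully home. The rings lie inside it. Handing in.

```bash
python3 -c "
from bench import robot
print(robot.close_job())"
```

```text
the job is handed in; nothing more can be done
None
```

The job is handed in at about 24 s of the 69 s allowed, verdict not shown: four small rings seen in the catch box before the lift, and the sieve measured level and fully down in its tray with the large rings in it.

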